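# Centre-mark a ball knob in the sprung marking nest

### The arm

A 7-joint arm with a two-finger parallel gripper is mounted at the origin on the work surface. World frame = base frame: x ahead of the robot, y to its left, z up, the work surface at z = 0. Lengths are in m, angles in rad, forces in N, time in s.
With the tool pointing down it reaches from about 0.425 to 0.875 m from the base axis. Payload 4.7 kg.
Tool frame: the origin (TCP) lies midway between the tips of the shut fingers; the grasp point (between the pads) lies 19 mm behind it (arm.grasp_offset is the distance from the TCP to the grasp point, in m); z points along the fingers, y is the direction in which the jaws open and shut (so a half turn about z gives the same grasp; the last joint's range is limited). The gripper opens to 85 mm and grips with 20 to 120 N. Pads are 22 mm wide; open, the fingers measure 114 mm over their backs; the gripper's body (76 mm by 85 mm) begins 54 mm behind the grasp point. The pads swing forward as they close: fully open they stand 13 mm farther back than shut.
Start: joints at [-1.277, 0.321, -0.07, 1.45, 0.023, 1.371, -0.057], TCP at [0.18, 0.625, 0.231] pointing down, gripper open.
Joint ranges: [-2.86, 2.86], [-0.3, 2.09], [-1.38, 1.24], [0.06, 2.45], [-1.56, 4.7], [0.09, 2.05], [-2.69, 2.69]. Speed limits (rad/s): [2.57, 2.57, 3.14, 3.14, 3.14, 3.14, 3.14].

### API

Orientations are given as a unit quaternion [w, x, y, z].
In Python, from rig import arm, gripper_to, solve_ik, viewer, order gives the robot as it stands. The module is installed in compiled form; this text tells all that it offers. Calls block until the motion is done:
- arm.move_to(position, orientation): joint-space move of the TCP to a pose.
- arm.servo_line(position, frame=None, vel=0.15): straight line of the TCP; frame=None keeps the orientation; vel is the mean speed in m/s.
- arm.set_joints(angles): joint-space move.
- gripper_to(opening, squeeze=None): finger opening in m; squeeze is the grip in N (None keeps the last); returns when the fingers have stopped.
- arm.hold(seconds).
- solve_ik(position, orientation): joint angles nearest the present ones, or None.
- viewer.get_image(name): name is "scene" or "top"; returns a dict with "pixels" (420x560x3 uint8, blue, green, red), "range_z" (420x560 float32, m along the optical axis (not along the pixel's ray), 0 where there is no reading), "fx", "fy", "cx", "cy" (pixels), "cam_to_world" (4x4, takes a point from camera to world coordinates). Camera axes: x right, y down, z forward; pixel columns grow to the right and rows downward; lengths in m; the calibration is good to about 2 mm. A picture is of the moment at which its call begins.
A pose or a line that the arm cannot do raises arm.Unreachable and nothing moves.
- order.sign_off(): hands the job in, once; it reports no verdict.
Readings, each from a call of its own:
- arm.get_time(): time.
- arm.get_q(): joint angles.
- arm.get_qd(): joint speeds.
- arm.get_tau(): joint torques, N m.
- arm.get_position(): TCP position.
- arm.get_eef_rot(): TCP orientation.
- arm.get_contact_force(): force on the tool from outside, world axes, zero at the start.
- arm.get_ft_torque(): the same for the moment, N m.
- arm.get_grip_width(): finger opening in m.
Only numpy, scipy, OpenCV 4.12 (cv2) and the standard library are available. Lean on these libraries where they do the work, as an engineer would, in place of code of your own. Each camera call takes 0.05 s, during which the arm holds its last target.

### The job

Clamp the loose brass punch in the marking nest by turning the red crank handle clockwise (seen from above) all the way to its stop, then take the ball knob with the orange shank from its black stand, set it ball-down and upright in the blue sprung ring and press until the ball bears firmly on the punch point below, without ramming it. Finish while still holding the knob pressed down there, not letting go or easing off. Leave the hammer, the die block and the jar where they are.

Things in the scene. Friction and masses are not known exactly. Their poses are not given: they have to be found in the camera images.
- nest_axis (a point): Underside centre of the marking nest, a grey square steel base (124 x 124 x 10 mm) fixed to the bench; z up along the common axis of sleeve, punch and ring; x points to the middle of the crank's swing. Three upright steel guide posts (8 mm thick, tops 84 mm above the bench) stand 47 mm from the axis, at +60, 180 and -60 degrees from x.
- sleeve (a joint): Turn of the knurled steel chuck sleeve (68 mm diameter, 14 to 34 mm above the bench, under the blue ring), rad: 0 = jaws open, 1.2 = jaws tight on the punch, at the stop. Grows clockwise seen from above. The crank arm points 0.6 rad minus this value from the nest's x (counter-clockwise positive). It starts between 0 and 0.25, is stiff (about 0.25 N m, that is 3 N at the handle) and stays where it is left.
- handle (a point): Middle of the red grip of the crank: an upright round post, 14 mm diameter, red from 60 to 95 mm above the bench (this point at 77.5 mm), on a thinner steel stem (12 mm), 85 mm from the nest axis. It goes round with the sleeve; the post may turn between fingers that keep their direction.
- jaw_a: One of the three small aluminium jaws (9 mm wide, 35 to 47 mm above the bench) coupled to the sleeve, which close together on the punch by 3.9 mm per rad; origin on the nest axis at the underside of the base.
- punch_tip (a point): Point of the brass marking punch (12 mm diameter, 40 mm long, loose at the start, standing upright in the chuck at the nest axis within 1.5 mm); its tip is 54 mm above the bench.
- punch: The brass punch; origin at its foot centre, z up to the point.
- cradle (a joint): How far the blue sprung ring is pressed down, m: 0 = up, 0.014 = bottom stop. Spring 800 N/m with 5 N preload (about 13 N at 0.010). Seated in the ring, the ball meets the punch point at about 0.010, before the bottom stop.
- ring_top (a point): Centre of the top face of the blue ring (76 mm outside, 44 mm bore, 12 mm high), 75 mm above the bench when up; moves down with it. The ball seats in the bore with its centre 17 mm above this point.
- ball_center (a point): Centre of the steel ball (56 mm diameter) of the knob, 28 mm above the lowest point of the ball; z along the shank. At the start it rests upright in the stand, its centre 47 mm above the bench.
- shank_grip (a point): Middle of the gripped part of the orange shank (26 mm diameter, round, from 22 to 84 mm above the ball centre); this point is 57 mm above the ball centre. The knob is 112 mm high in all and weighs 0.3 to 0.5 kg.
- knob: The ball knob; origin at the lowest point of the ball, z along the shank.
- stand: Black round stand, fixed, 72 mm diameter, 30 mm high, 44 mm bore; origin at its underside centre.
- hammer: Hammer lying on the bench, 240 mm long along its x; leave alone.
- die: Dark steel die block, 50 x 120 x 30 mm, origin at its underside centre; leave alone.
- jar: Small jar with a green lid, 52 mm diameter, 70 mm high, origin at its underside centre; leave alone.
Things that resemble listed ones, but are neither listed nor needed, are in the scene too. There is more than one size of the part that bears nest_axis; the job needs the middle-sized. What is shaped like the knob but purple is not meant.

How it is judged:
By the outcome, as a careful person would: the job done as asked, in the order asked, and still so for the second after the job is handed in, while the arm keeps its last pose, push and grip.
It also fails if it takes over 64 s, if anything falls off the work surface, if the arm or the gripper's body presses on something with over 40 N, if the wrist force passes 120 N, or if a joint passes its speed limit or range.

## Working session

There is one attempt and no reset: what is moved stays moved. The work goes in short steps, each a Python script; the robot and the scene stay as the last script left them, time stands still between calls to the robot, and variables do not carry over. Pictures are saved under pics/ and viewed, and the job is handed in when it is done.

```bash
mkdir -p pics; cat > h.py <<'E'
import numpy as np, cv2
from rig import arm, gripper_to, solve_ik, viewer, order
def grab(n):
    d=viewer.get_image(n); return d
def ray(d,u,v,z):
    T=np.array(d["cam_to_world"]); r=T[:3,:3]@np.array([(u-d["cx"])/d["fx"],(v-d["cy"])/d["fy"],1.]); o=T[:3,3]
    return o+r*(z-o[2])/r[2]
def cloud(d):
    T=np.array(d["cam_to_world"]); Z=d["range_z"]; v,u=np.mgrid[0:Z.shape[0],0:Z.shape[1]]
    P=np.stack([(u-d["cx"])/d["fx"]*Z,(v-d["cy"])/d["fy"]*Z,Z],-1)
    return P@T[:3,:3].T+T[:3,3]
E
python3 - <<'E'
from h import *
import pickle
for n in("scene","top"):
    d=grab(n); cv2.imwrite(f"pics/{n}0.png",d["pixels"]); pickle.dump(d,open(f"{n}0.pkl","wb"))
    print(n,d["fx"],d["cx"],d["cy"],np.round(d["cam_to_world"],3).tolist())
print(arm.get_time(),arm.get_eef_rot())
E
```

```text
scene 425.90599193830735 276.8912189461716 214.5301302658005 [[0.888, 0.361, -0.286, 0.888], [0.46, -0.707, 0.537, -0.641], [-0.009, -0.609, -0.793, 1.02], [0.0, 0.0, 0.0, 1.0]]
top 396.5313399568348 279.1950019587309 208.37683912976493 [[0.005, -0.983, 0.183, 0.361], [-1.0, -0.003, 0.011, 0.002], [-0.011, -0.183, -0.983, 0.978], [0.0, 0.0, 0.0, 1.0]]
0.1 [-9.21930411e-05  1.39427496e-01  9.90231902e-01 -8.63701891e-04]
```

View pics/scene0.png

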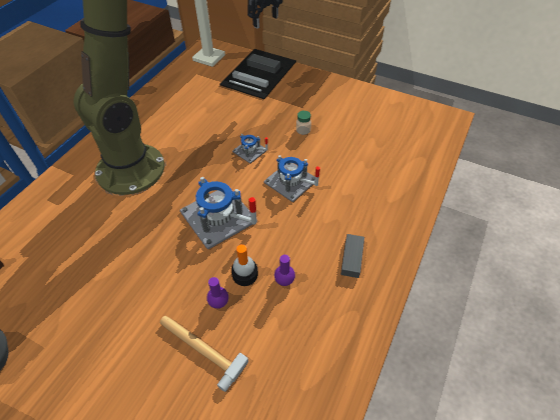

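View pics/top0.png

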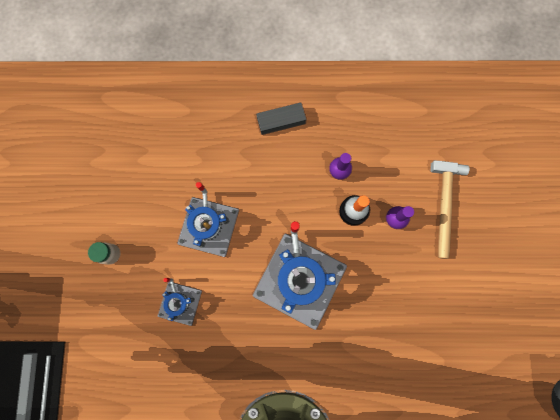

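Scene and top views show three nests, in top pixels: large (301,281), middle (205,223), small (175,303). There is an orange-shank knob in the black stand at (357,208), and purple knobs at (341,167) and (400,216). By the description I choose the middle nest and the orange knob. I'll check both with close crops and size measurements.

```bash
cat > m.py <<'E'
from h import *
import pickle
for n in("scene","top"):
    d=pickle.load(open(n+"0.pkl","rb")); P=cloud(d); hsv=cv2.cvtColor(d["pixels"],cv2.COLOR_BGR2HSV)
    for nm,lo,hi in(("red",(0,200,90),(4,255,255)),("blue",(100,150,80),(120,255,255)),("orange",(8,230,200),(18,255,255))):
        m=cv2.inRange(hsv,lo,hi); k,l,s,c=cv2.connectedComponentsWithStats(m)
        for i in range(1,k):
            if s[i,4]<25: continue
            q=P[(l==i)&(d["range_z"]>0)]
            if q[:,2].max()>0.25 : continue
            print(n,nm,c[i].round(1),s[i].tolist(),"med",np.median(q,0).round(3),"min",np.percentile(q,3,0).round(3),"max",np.percentile(q,97,0).round(3))
d=pickle.load(open("top0.pkl","rb")); a=cv2.resize(d["pixels"][165:270,150:290],None,fx=5,fy=5,interpolation=cv2.INTER_CUBIC); cv2.imwrite("pics/c1.png",a)
d=pickle.load(open("scene0.pkl","rb")); a=cv2.resize(d["pixels"][140:290,190:335],None,fx=4,fy=4,interpolation=cv2.INTER_CUBIC); cv2.imwrite("pics/c2.png",a)
E
python3 m.py
```

```text
scene red [317.2 171.3] [316, 167, 4, 10, 33] med [0.582 0.193 0.085] min [0.578 0.189 0.063] max [0.586 0.2   0.097]
scene red [252.1 204.4] [249, 197, 7, 15, 79] med [ 0.486 -0.028  0.118] min [ 0.477 -0.034  0.091] max [ 0.49  -0.019  0.133]
scene blue [154.2   2.4] [134, 0, 33, 8, 151] med [-1.481  1.859 -0.586] min [-1.498  1.681 -0.65 ] max [-1.464  1.969 -0.492]
scene blue [156.1  65.4] [130, 42, 54, 46, 102] med [-0.633  0.842 -0.302] min [-0.64   0.656 -0.31 ] max [-0.626  1.094 -0.294]
scene blue [ 11.4 108.8] [0, 88, 25, 43, 125] med [-0.63   0.054 -0.018] min [-0.637  0.047 -0.11 ] max [-0.622  0.063  0.063]
scene blue [ 21.  137.4] [0, 99, 46, 76, 556] med [-0.633  0.028 -0.143] min [-0.649  0.019 -0.338] max [-0.623  0.038  0.015]
scene blue [ 56.3 149.6] [36, 126, 49, 42, 203] med [-0.632  0.125 -0.304] min [-0.639  0.048 -0.337] max [-0.623  0.29  -0.233]
scene blue [248.9 140.2] [241, 135, 18, 14, 101] med [0.311 0.251 0.051] min [0.285 0.223 0.046] max [0.334 0.274 0.055]
scene blue [ 11.3 166.7] [0, 141, 30, 58, 333] med [-0.632 -0.063 -0.222] min [-0.647 -0.16  -0
[... 441 characters left out ...]
 245, 9, 8, 58] med [ 0.537 -0.172  0.131] min [ 0.527 -0.183  0.128] max [ 0.546 -0.164  0.134]
top red [199.5 185.8] [197, 182, 6, 8, 34] med [0.578 0.196 0.093] min [0.574 0.192 0.077] max [0.585 0.201 0.098]
top red [294.5 226.1] [291, 222, 8, 10, 64] med [ 0.48  -0.022  0.13 ] min [ 0.473 -0.029  0.102] max [ 0.489 -0.014  0.133]
top blue [202.6 222.5] [186, 205, 40, 41, 601] med [0.499 0.191 0.074] min [0.457 0.151 0.07 ] max [0.53  0.223 0.078]
top blue [301.4 280.5] [278, 250, 57, 63, 1356] med [ 0.365 -0.034  0.103] min [ 0.315 -0.095  0.097] max [0.415 0.009 0.106]
top blue [174.6 304. ] [164, 292, 27, 28, 289] med [0.313 0.251 0.051] min [0.284 0.224 0.048] max [0.334 0.273 0.055]
```

```bash
sleep 0
```

```text
(no output)
```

View pics/c1.png

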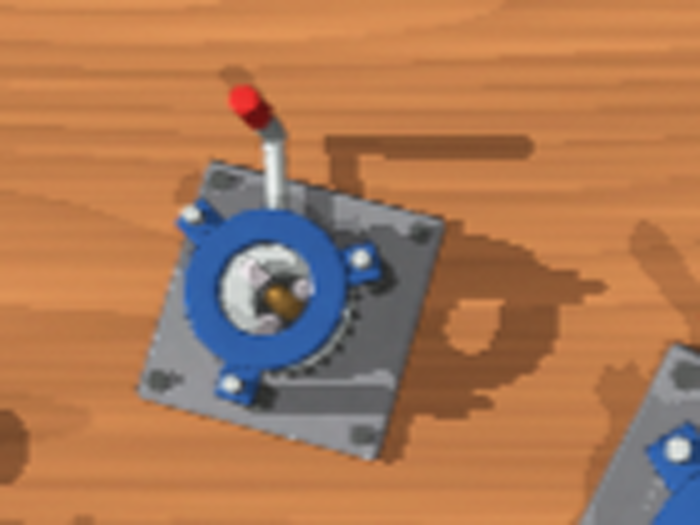

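View pics/c2.png

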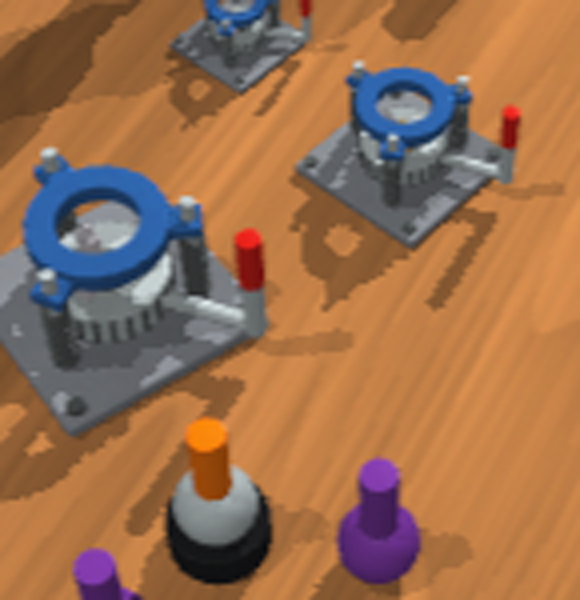

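The crops confirm the middle nest: brass punch at crop (280,298), ring top at z≈0.075, red grip up to about 0.095. The orange shank sits on a steel ball in the black stand at c2 (210,500). Next I'll find the axis, posts, handle and knob precisely.

```bash
cat > m2.py <<'E'
from h import *
import pickle
from scipy.optimize import least_squares
def circ(p,r=None):
    f=lambda x: np.hypot(p[:,0]-x[0],p[:,1]-x[1])-x[2]
    return least_squares(f,[*p.mean(0)[:2],.03],loss="soft_l1",f_scale=.001).x
for n,c in(("scene",(290.7,166.2)),("top",(202.6,222.5))):
    d=pickle.load(open(n+"0.pkl","rb")); hsv=cv2.cvtColor(d["pixels"],cv2.COLOR_BGR2HSV); P=cloud(d)
    m=cv2.inRange(hsv,(100,120,50),(125,255,255)); k,l,s,cc=cv2.connectedComponentsWithStats(m)
    i=1+np.argmin(np.hypot(*(cc[1:]-c).T)); mm=(l==i).astype(np.uint8)
    cs,h=cv2.findContours(mm,cv2.RETR_CCOMP,cv2.CHAIN_APPROX_NONE)
    for q,hh in zip(cs,h[0]):
        if len(q)<20: continue
        w=np.array([ray(d,u,v,.075) for u,v in q[:,0]]); print(n,"hole" if hh[3]>=0 else "outer",circ(w).round(4), cv2.minEnclosingCircle((w[:,:2]*1000).astype(np.float32)))
    # red top
    r=cv2.inRange(hsv,(0,150,60),(6,255,255)); k,l,s,cc=cv2.connectedComponentsWithStats(r)
    t=(317,171) if n=="scene" else (199.5,185.8); i=1+np.argmin(np.hypot(*(cc[1:]-t).T))
    # red lateral surface: mean of pixels -> z mid; top face brightest
    q=P[(l==i)]; v,u=np.nonzero(l==i); top=q[:,2]>.092
    print("red",s[i],"top px",u[top].mean(),v[top].mean(),ray(d,u[top].mean(),v[top].mean(),.095).round(4))
    # grey posts
    O=ray(d,*c,.084)
    V=P[:,:,2]; g=(abs(V-.084)<.004)&(np.hypot(P[...,0]-O[0],P[...,1]-O[1])<.065)&(hsv[...,1]<90)
    k,l,s,cc=cv2.connectedComponentsWithStats(g.astype(np.uint8))
    for i in range(1,k): print("post",s[i,4],cc[i].round(1),ray(d,*cc[i],.084).round(4))
    # orange top
    o=cv2.inRange(hsv,(6,200,150),(18,255,255)); t=(241,248) if n=="scene" else (360,203)
    k,l,s,cc=cv2.connectedComponentsWithStats(o)
    for i in range(1,k):
        if np.hypot(*(cc[i]-t))<15 and s[i,4]>15:
            mm=l==i; v,u=np.nonzero(mm&(abs(V-.131)<.004))
            print("orange",s[i],u.mean(),v.mean(),ray(d,u.mean(),v.mean(),.131).round(4))
    # steel ball : grey bright near
    X=P-np.array([.537,-.172,.0]); g=(np.hypot(X[...,0],X[...,1])<.06)&(hsv[...,1]<60)&(V>.03)&(V<.08)
    q=P[g]; 
    f=least_squares(lambda x:np.linalg.norm(q-x,axis=1)-.028,[.53,-.17,.047],loss="soft_l1",f_scale=.002).x; print("ball",g.sum(),f.round(4))
    q2=P[g]; f=least_squares(lambda x:np.linalg.norm(q-[x[0],x[1],.047],axis=1)-.028,[.53,-.17],loss="soft_l1",f_scale=.002).x; print("ball xy",f.round(4))
    # stand
    g=(np.hypot(X[...,0],X[...,1])<.07)&(hsv[...,2]<70)&(abs(V-.03)<.004); q=P[g]; print("stand top",g.sum(),circ(q))
E
python3 m2.py
```

```text
scene outer [0.4986 0.1843 0.0399] ((497.51202392578125, 181.51141357421875), 52.00296401977539)
scene hole [0.4979 0.1844 0.021 ] ((496.8157653808594, 186.80453491210938), 23.9311466217041)
red [315 166   5  11  36] top px 317.09090909090907 168.27272727272728 [0.5806 0.1951 0.095 ]
post 4 [279.2 156. ] [0.4512 0.1998 0.084 ]
post 5 [304.6 159.8] [0.5282 0.2204 0.084 ]
post 4 [287.5 174.5] [0.5088 0.1417 0.084 ]
orange [236 244  11  20 104] 240.6338028169014 248.66197183098592 [ 0.5359 -0.1739  0.131 ]
ball 346 [ 0.5362 -0.1733  0.045 ]
ball xy [ 0.5357 -0.1726]
stand top 156 [ 0.53529018 -0.17132656  0.03134045]
top outer [0.4947 0.1885 0.0385] ((494.7210693359375, 187.39857482910156), 52.58953857421875)
top hole [0.4962 0.1884 0.023 ] ((496.1917724609375, 188.53732299804688), 24.13399887084961)
red [196 182   8   9  52] top px 198.66666666666666 184.62962962962962 [0.5801 0.197  0.095 ]
post 8 [188.  207.5] [0.5287 0.2217 0.084 ]
post 9 [221.9 216.3] [0.5084 0.143  0.084 ]
post 10 [196.1 241.3] [0.4509 0.1997 0.084 ]
orange [354 200   9  10  47] 360.3333333333333 205.0 [ 0.5265 -0.1647  0.131 ]
ball 363 [ 0.5351 -0.1711  0.0446]
ball xy [ 0.536  -0.1718]
stand top 194 [ 0.53710062 -0.17249013  0.03219862]
```

Ring axis is about (0.496, 0.1877), with nest x at −0.26 rad and sleeve at about 0.24. Knob is at about (0.5358, −0.172). Now I'll turn the crank.

```bash
cat >> h.py <<'E'
C=np.array([.496,.1877]); TH=-.26
def Q(phi):
    a=(phi+np.pi/2)/2; return [0,np.cos(a),np.sin(a),0]
def st(tag=""):
    print(tag,"t",round(arm.get_time(),2),"p",np.round(arm.get_position(),4),"F",np.round(arm.get_contact_force(),1),"w",round(arm.get_grip_width(),4))
E
python3 - <<'E'
from h import *
import pickle
d=pickle.load(open("scene0.pkl","rb")); P=cloud(d); hsv=cv2.cvtColor(d["pixels"],cv2.COLOR_BGR2HSV)
k,l,s,c=cv2.connectedComponentsWithStats(cv2.inRange(hsv,(130,100,30),(160,255,255)))
for i in range(1,k):
    if s[i,4]>40: q=P[l==i]; print("purple",c[i].round(),np.median(q,0).round(3),q.max(0).round(3))
q=Q(TH-.12+np.pi/2)
gripper_to(.04,40); 
arm.move_to([.5803,.196,.16],q); st()
arm.servo_line([.5803,.196,.0575],vel=.1); st("down")
gripper_to(0.0,40); st("grip")
E
```

```text
purple [284. 272.] [ 0.645 -0.149  0.05 ] [ 0.888 -0.071  1.02 ]
purple [216. 294.] [ 0.524 -0.283  0.051] [ 0.888 -0.251  1.02 ]
 t 2.73 p [0.5798 0.1978 0.16  ] F [ 0.2 -0.1  0.1] w 0.04
down t 3.9 p [0.5809 0.1962 0.0583] F [ 0.2 -0.6 -0. ] w 0.04
grip t 4.25 p [0.5812 0.1964 0.0584] F [ 2.  -0.1  2.4] w 0.0128
```

```bash
python3 - <<'E'
from h import *
p=arm.get_position(); r=p[:2]-C; a0=np.arctan2(r[1],r[0]); print(a0-TH,np.hypot(*r))
a=a0
while a>TH-.5:
    a-=.09
    arm.servo_line([*(C+.085*np.array([np.cos(a),np.sin(a)])),.0583],vel=.06)
    F=arm.get_contact_force(); pp=arm.get_position(); r=pp[:2]-C; t=np.array([np.sin(a),-np.cos(a)])
    print(round(a-TH,3),"act",round(np.arctan2(r[1],r[0])-TH,3),round(np.hypot(*r),4),"Ft",round(F[:2]@t,1),"Fr",round(F[:2]@[t[1]*-1,t[0]],1),round(arm.get_time(),2))
    if F[:2]@t<-12: break
st()
E
```

```text
0.36229266867596555 0.08567891982066922
0.272 act 0.289 0.0858 Ft -3.3 Fr 3.6 4.53
0.182 act 0.193 0.0865 Ft -3.2 Fr 5.1 4.8
0.092 act 0.103 0.087 Ft -3.3 Fr 6.2 5.08
0.002 act 0.012 0.0868 Ft -3.7 Fr 5.0 5.35
-0.088 act -0.079 0.0866 Ft -3.3 Fr 4.9 5.62
-0.178 act -0.169 0.0864 Ft -3.1 Fr 3.0 5.9
-0.268 act -0.26 0.0862 Ft -4.4 Fr 3.6 6.17
-0.358 act -0.353 0.0859 Ft -3.2 Fr 3.8 6.45
-0.448 act -0.443 0.0857 Ft -2.6 Fr 3.4 6.72
-0.538 act -0.526 0.0852 Ft -4.1 Fr 2.8 7.0
 t 7.0 p [0.5562 0.1274 0.0588] F [ 4.9  0.9 -0.1] w 0.0129
```

```bash
python3 - <<'E'
from h import *
a=TH-.538
for i in range(16):
    a-=.02
    arm.servo_line([*(C+.0855*np.array([np.cos(a),np.sin(a)])),.0583],vel=.04); arm.hold(.1)
    F=arm.get_contact_force(); pp=arm.get_position(); r=pp[:2]-C; t=np.array([np.sin(a),-np.cos(a)])
    print(round(a-TH,3),"act",round(np.arctan2(r[1],r[0])-TH,3),round(np.hypot(*r),4),"Ft",round(F[:2]@t,1),"Fr",round(F[:2]@[t[1]*-1,t[0]],1),round(arm.get_time(),2))
    if F[:2]@t<-15: break
st()
E
```

```text
-0.558 act -0.54 0.0855 Ft -5.5 Fr 2.2 7.35
-0.578 act -0.554 0.0855 Ft -8.4 Fr 2.1 7.7
-0.598 act -0.575 0.0857 Ft -7.7 Fr 2.5 8.05
-0.618 act -0.578 0.0857 Ft -11.6 Fr 3.1 8.4
-0.638 act -0.578 0.0857 Ft -15.9 Fr 4.0 8.75
 t 8.75 p [0.5534 0.124  0.059 ] F [14.9  6.8 -9.5] w 0.013
```

```bash
python3 - <<'E'
from h import *
a=TH-.638
for i in range(5):
    a-=.025
    arm.servo_line([*(C+.0855*np.array([np.cos(a),np.sin(a)])),.0583],vel=.04); arm.hold(.2)
    F=arm.get_contact_force(); pp=arm.get_position(); r=pp[:2]-C; t=np.array([np.sin(a),-np.cos(a)])
    print(round(a-TH,3),"act",round(np.arctan2(r[1],r[0])-TH,4),round(np.hypot(*r),4),"Ft",round(F[:2]@t,1),round(arm.get_time(),2))
    if F[:2]@t<-25: break
d=grab("top"); cv2.imwrite("pics/t2.png",cv2.resize(d["pixels"][140:290,130:290],None,fx=4,fy=4))
d=grab("scene"); cv2.imwrite("pics/s2.png",cv2.resize(d["pixels"][100:240,220:380],None,fx=4,fy=4))
E
```

```text
-0.663 act -0.578 0.0857 Ft -21.3 9.2
-0.688 act -0.5785 0.0857 Ft -27.4 9.65
```

```bash
python3 - <<'E'
from h import *
a=TH-.6
arm.servo_line([*(C+.0857*np.array([np.cos(a),np.sin(a)])),.0588],vel=.04); st("ease")
gripper_to(.04,40); st("open")
p=arm.get_position(); arm.servo_line([p[0],p[1],.2],vel=.2); st("up")
arm.move_to([.5358,-.172,.24],Q(1.29)); st()
d=grab("top"); cv2.imwrite("pics/t3.png",cv2.resize(d["pixels"][140:290,130:290],None,fx=4,fy=4))
d=grab("scene"); cv2.imwrite("pics/s3.png",d["pixels"])
P=cloud(d); hsv=cv2.cvtColor(d["pixels"],cv2.COLOR_BGR2HSV)
for n in("top","scene"):
    d=grab(n);P=cloud(d); hsv=cv2.cvtColor(d["pixels"],cv2.COLOR_BGR2HSV)
    X=np.hypot(P[...,0]-.55,P[...,1]-.13); m=(cv2.inRange(hsv,(0,150,60),(6,255,255))>0)&(X<.06)&(P[...,2]>.091)
    v,u=np.nonzero(m); w=ray(d,u.mean(),v.mean(),.095); r=w[:2]-C; print(n,len(u),w.round(4),np.arctan2(r[1],r[0])-TH,np.hypot(*r))
E
```

```text
ease t 10.09 p [0.5534 0.124  0.0589] F [ 8.2  3.2 -4. ] w 0.0126
open t 10.47 p [0.551  0.1225 0.0584] F [-0.4  0.6 -0.5] w 0.04
up t 11.32 p [0.5502 0.1223 0.1987] F [ 0.   0.3 -1.1] w 0.0398
 t 12.47 p [ 0.5361 -0.17    0.2392] F [ 0.5 -0.2 -0.4] w 0.04
top 28 [0.5514 0.1242 0.095 ] -0.5932979229755978 0.08430995616610618
scene 11 [0.5525 0.1228 0.095 ] -0.5937875480243953 0.08603748873008366
```

View pics/t3.png

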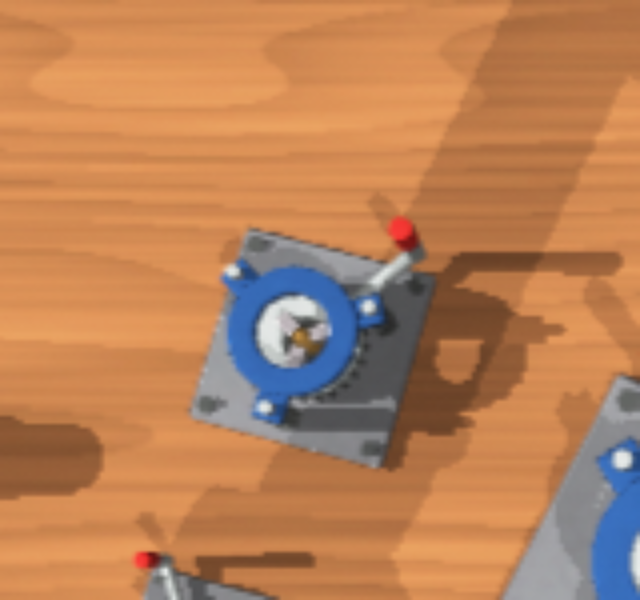

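View pics/s3.png

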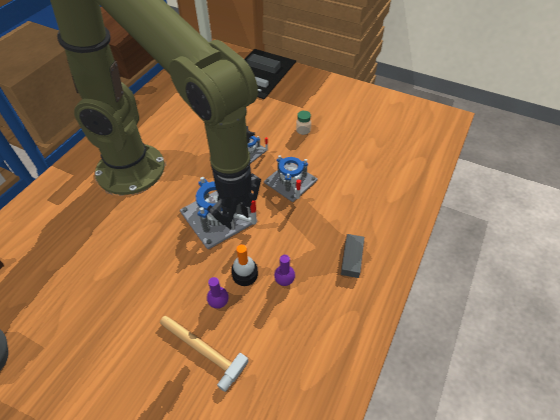

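The crank now points about −0.593 rad from nest x, which is sleeve ≈1.19 by camera. It didn't move under 27 N, so it is at the stop, with the jaws around the punch at crop (305,338). Next, the knob.

```bash
python3 - <<'E'
from h import *
gripper_to(.05,80)
arm.servo_line([.5358,-.172,.2],vel=.1); arm.hold(.3); st()
arm.servo_line([.5358,-.172,.085],vel=.12); arm.hold(.2); st("down")
gripper_to(0,90); arm.hold(.2); st("grip")
p=arm.get_position()
arm.servo_line([.5358,-.172,.16],vel=.1); arm.hold(.2); st("lift")
arm.servo_line([.5358,-.172,.26],vel=.2); st("lift")
d=grab("scene"); cv2.imwrite("pics/s4.png",d["pixels"][100:300,150:350].repeat(3,0).repeat(3,1))
print(arm.get_eef_rot())
E
```

```text
t 13.78 p [ 0.5361 -0.1721  0.2006] F [0.2 0.5 0.4] w 0.0502
down t 15.08 p [ 0.5363 -0.1721  0.0857] F [-0.1  0.6  0. ] w 0.0503
grip t 15.63 p [ 0.5361 -0.1721  0.0854] F [-0.6  0.7  4.8] w 0.024
lift t 16.73 p [ 0.5354 -0.1719  0.1592] F [ 0.2 -0.1 -4.9] w 0.0242
lift t 17.38 p [ 0.5352 -0.1718  0.2589] F [-0.7 -0.5 -4.6] w 0.0243
[-1.58024675e-03  1.39923951e-01  9.90160989e-01  7.82314933e-05]
```

View pics/s4.png

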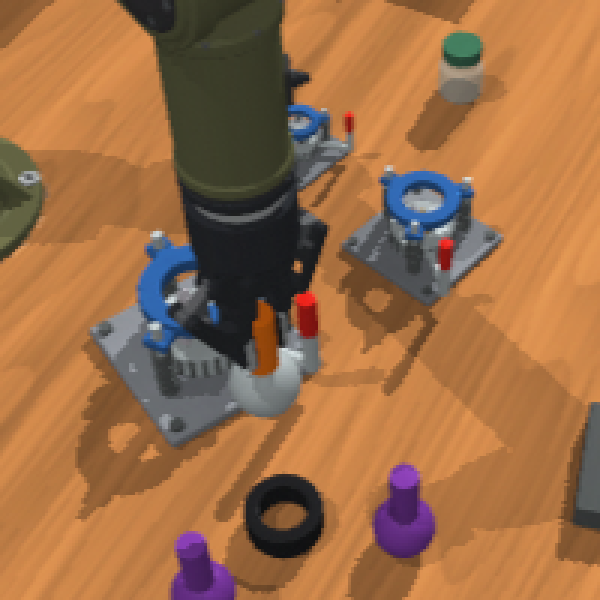

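The knob is held upright at 4.7 N, the stand is empty, and nothing else has moved. Moving to hover over the ring and checking the ball there.

```bash
python3 - <<'E'
from h import *
arm.servo_line([.496,.1877,.26],vel=.25); 
arm.servo_line([.496,.1877,.155],vel=.15); arm.hold(.3); st()
p=arm.get_position()
for n in("top","scene"):
    d=grab(n);P=cloud(d); hsv=cv2.cvtColor(d["pixels"],cv2.COLOR_BGR2HSV)
    a=d["pixels"][150:270,140:300] if n=="top" else d["pixels"][80:230,210:370]
    cv2.imwrite(f"pics/{n}5.png",cv2.resize(a,None,fx=4,fy=4))
    D=np.linalg.norm(P-[p[0],p[1],p[2]-.0384],axis=-1); m=(D<.034)&(hsv[...,1]<60)&(P[...,2]<p[2]-.02); q=P[m]
    if len(q)>20:
        from scipy.optimize import least_squares
        f=least_squares(lambda x:np.linalg.norm(q-x,axis=1)-.028,p-[0,0,.0384],loss="soft_l1",f_scale=.002).x; print(n,len(q),(f-p).round(4))
E
```

```text
t 20.18 p [0.4964 0.1879 0.1557] F [ 0.2 -0.5 -4.5] w 0.0241
top 106 [ 0.0002 -0.0003 -0.0395]
scene 159 [-0.0014 -0.0001 -0.0392]
```

View pics/scene5.png

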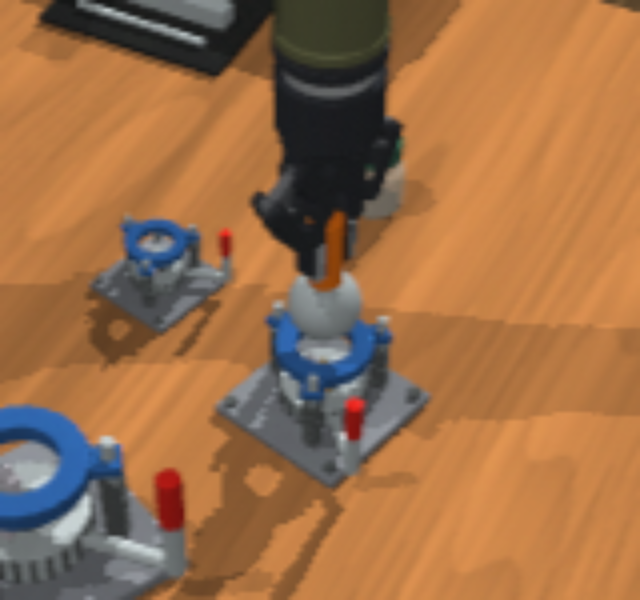

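The ball is centred over the ring at crop (325,300), within about 1 mm by both cameras. Lowering in small steps while watching force.

```bash
python3 - <<'E'
from h import *
gripper_to(0,110)
arm.servo_line([.496,.1877,.137],vel=.06); arm.hold(.2); st("pre")
z=.137
while z>.1195:
    z-=.0015
    arm.servo_line([.496,.1877,z],vel=.03); arm.hold(.15)
    st(round(z,4))
    if arm.get_contact_force()[2]+4.6>17: break
E
```

```text
pre t 21.15 p [0.4963 0.1878 0.1373] F [-0.6 -1.2 -4.3] w 0.0238
0.1355 t 21.55 p [0.496  0.1877 0.1355] F [ 0.3  0.2 -4.6] w 0.0239
0.134 t 21.95 p [0.496  0.1877 0.134 ] F [ 0.4 -0.1 -5.1] w 0.0236
0.1325 t 22.35 p [0.496  0.1877 0.1325] F [ 0.1  0.5 -3.6] w 0.0238
0.131 t 22.75 p [0.4963 0.1882 0.1313] F [ 0.6  0.7 -2.4] w 0.024
0.1295 t 23.15 p [0.4963 0.1882 0.1299] F [-0.4  1.9  1.7] w 0.0239
0.128 t 23.55 p [0.4963 0.1881 0.1283] F [0.4 2.9 2. ] w 0.024
0.1265 t 23.95 p [0.4963 0.1881 0.1268] F [0.5 2.8 2.1] w 0.0238
0.125 t 24.35 p [0.4962 0.188  0.1252] F [1.4 4.5 5. ] w 0.024
0.1235 t 24.75 p [0.4963 0.188  0.1239] F [0.7 5.2 5.5] w 0.0239
0.122 t 25.15 p [0.4963 0.188  0.1225] F [0.7 3.5 7.7] w 0.0238
0.1205 t 25.55 p [0.4963 0.188  0.1212] F [-0.3  4.4  7.9] w 0.0237
0.119 t 25.95 p [0.4965 0.188  0.1206] F [-0.7  3.6 11.8] w 0.0238
```

Contact around TCP z≈0.1206: the arm has stopped following the command and force is rising above the spring. I'll add gentle bearing force and correct the small +y side load.

```bash
python3 - <<'E'
from h import *
z=.119
arm.servo_line([.496,.1886,z],vel=.02); arm.hold(.2); st("y")
while z>.112:
    z-=.0008
    arm.servo_line([.496,.1886,z],vel=.02); arm.hold(.2)
    st(round(z,4))
    if arm.get_contact_force()[2]>25: break
E
```

```text
y t 26.4 p [0.4965 0.1882 0.1206] F [-1.8  2.5 12.6] w 0.0239
0.1182 t 26.85 p [0.4966 0.1882 0.1204] F [-2.   1.9 15.8] w 0.0239
0.1174 t 27.3 p [0.4967 0.1882 0.1203] F [-3.6  1.3 19.9] w 0.0233
0.1166 t 27.75 p [0.4969 0.1882 0.1201] F [-5.3  0.5 24. ] w 0.0241
0.1158 t 28.2 p [0.497  0.1882 0.12  ] F [-6.4  0.4 27.8] w 0.0237
```

```bash
python3 - <<'E'
from h import *
arm.servo_line([.495,.1886,.1158],vel=.02); arm.hold(.6); st()
p=arm.get_position(); print(arm.get_eef_rot().round(4) if hasattr(arm.get_eef_rot(),'round') else arm.get_eef_rot())
from scipy.optimize import least_squares
for n in("top","scene"):
    d=grab(n);P=cloud(d); hsv=cv2.cvtColor(d["pixels"],cv2.COLOR_BGR2HSV)
    a=d["pixels"][150:270,140:300] if n=="top" else d["pixels"][80:230,210:370]
    cv2.imwrite(f"pics/{n}6.png",cv2.resize(a,None,fx=4,fy=4))
    X=np.hypot(P[...,0]-C[0],P[...,1]-C[1])
    b=(cv2.inRange(hsv,(100,120,50),(125,255,255))>0)&(X>.025)&(X<.037)&(P[...,2]>.05); print(n,"ring z",b.sum(),np.percentile(P[b][:,2],[50,80,95]).round(4))
    m=(X<.034)&(hsv[...,1]<60)&(P[...,2]<p[2]-.013)&(P[...,2]>.07); q=P[m]
    if len(q)>20:
        f=least_squares(lambda x:np.linalg.norm(q-x,axis=1)-.028,p-[0,0,.0384],loss="soft_l1",f_scale=.002).x; print(" ball",len(q),f.round(4),(f-p).round(4))
    m=(cv2.inRange(hsv,(0,150,60),(6,255,255))>0)&(np.hypot(P[...,0]-.55,P[...,1]-.13)<.06)&(P[...,2]>.091)
    v,u=np.nonzero(m)
    if len(u): w=ray(d,u.mean(),v.mean(),.095); r=w[:2]-C; print(" crank",np.arctan2(r[1],r[0])-TH)
st()
E
```

```text
t 29.05 p [0.4967 0.1882 0.12  ] F [-3.8  0.7 25.2] w 0.0238
[1.500e-03 1.403e-01 9.901e-01 7.000e-04]
top ring z 193 [0.0642 0.0654 0.0676]
 ball 142 [0.4972 0.1879 0.0815] [ 0.0005 -0.0003 -0.0385]
 crank -0.5938986025830464
scene ring z 125 [0.0644 0.0663 0.0677]
 ball 192 [0.4949 0.1882 0.0813] [-0.0018 -0.0001 -0.0387]
 crank -0.5846767760255921
 t 29.15 p [0.4967 0.1882 0.12  ] F [-4.5  0.5 26.2] w 0.0239
```

View pics/scene6.png

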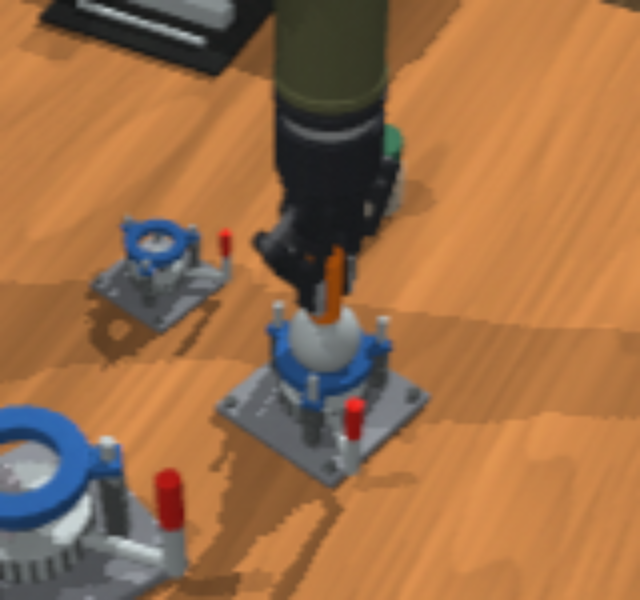

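The ring is about 10.5 mm down and the ball centre is at 0.0815, where resting on the punch point predicts 0.082. There is no slip, the ball is upright and the force is steady.

```bash
python3 - <<'E'
from h import *
arm.hold(.3); st(); order.sign_off()
E
```

```text
t 29.45 p [0.4967 0.1882 0.12  ] F [-5.1  0.7 25.9] w 0.0242
the job is handed in; nothing more can be done
```

The punch is clamped and the knob is still held pressed down on its point. I handed the job in at 29.5 s of the 64 s allowed.

- **Clamping:** I turned the middle nest's crank clockwise until it would not move under 27 N at the handle. The cameras put it 0.585 to 0.594 rad past the nest's x, so the sleeve is at about 1.19. The tool position read about 0.02 rad short of the 1.2 stop, which I put down to measuring error.
- **Pressing:** I took the orange knob from its stand, seated it ball-down and upright in the blue ring, and pressed in small steps. The wrist read 26 N at hand-in, which is about 30 N down once the knob's weight is added. By the given spring figures that is roughly 17 N on the punch beyond the spring.
- **Last checks:** The ring is about 10.5 mm down, short of the 14 mm bottom stop. The ball centre is at 81.5 mm, against 82 mm expected on the punch point. The knob has not slipped in the fingers. A side force of about 5 N remained.
- **Camera disagreement:** The two cameras differed by about 2 mm on the ball's x position, which is within their calibration.
- **Other objects:** I did not touch the hammer, die block or jar. I did not measure their positions again at the end.

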